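# Fold out the press crank and clamp the hub

### The job

Clamp the silver wheel hub upright in the small blue bench press: fold the red crank grip out until it stands upright, then turn the crank clockwise by it until the pad has come down on the hub and holds it firmly. Stop once the screw has clearly stiffened, without crushing the hub, and let go with the grip still upright. Do not touch the hub, and leave the spare hub, pedal, wrench, tub and ring around it where they are.

Things in the scene. Friction and masses are not known exactly. Their poses are not given: they have to be found in the camera images.
- press: Blue bench press, fixed: base 160 x 200 x 20 mm (x, y, z of its frame), a bar across the top at 150 to 180 mm height on two 22 mm steel columns at y = +-78 mm, boss above it up to 198 mm, crank on top. Origin: centre of the base's underside, z up, on the bench.
- crank_axis (a point): Point on the vertical axis of the crank, 210 mm above the bench, level with the top of the steel crank arm. The arm is 20 mm wide and 10 mm thick, reaches 66 mm to the grip side and about 55 mm to the other (counterweight, top 214 mm above the bench); the hub cap on the axis rises to 212 mm. The arm stays at its height when turned.
- fold_hinge (a point): Hinge pin of the folding grip, at the outer end of the crank arm: 60 mm from the crank axis and 22 mm above the arm's top (232 mm above the bench), between two steel cheeks 20 mm wide over all, rising to 233 mm.
- grip_mid (a point): Point on the centre line of the red round grip, 45 mm from the hinge pin. The red sleeve is 20 mm in diameter, spins freely about its own line, and runs from 16 to 72 mm from the hinge pin. Folded, it lies level, from the hinge in over the crank axis, 12 mm clear of the arm; unfolded it stands upright above the hinge (this point then 277 mm above the bench).
- fold (a joint): Angle of the folding grip: 0 folded flat along the arm, 1.57 upright against its stop. It stays where it is left by friction: about 3.5 N at grip_mid moves it. It does not lock: keep it upright (within about 0.25) while turning and when letting go.
- crank (a joint): Angle of the crank, growing clockwise seen from above (tightening); at 0 the arm with the hinge points to the press's -x. A turn lowers the pad 20 mm. Friction takes about 5 to 7 N at the upright grip all the way and holds the crank where it is left. From pad contact on, the force needed at the grip grows by about 5 N per further radian, and the hub's hold by 95 N per radian.
- hub: Silver bicycle hub, a spool 70 mm high with two 56 mm flanges, about 300 g, loose and upright on the press's anvil, under its black pad, which starts 4 to 17 mm above it (differs each time). Held firmly: 30 to 110 N under the pad, that is 1.6 to 5.8 N more force at the grip than before contact; above 120 N it is crushed. Origin: centre of its underside, z along its axis.
- spare_hub: Black hub of the same shape and size as the silver one, standing on the bench. Leave alone.
- pedal: Bicycle pedal lying beside the press, about 100 x 85 x 22 mm, origin under its centre. Leave alone.
- wrench: Steel wrench lying beside the press. Leave alone.
- grease_tub: White tub with red lid, 72 mm diameter, 60 mm high. Leave alone.
- lockring: Flat steel ring, 90 mm outside diameter, 6 mm thick. Leave alone.
Mind the look-alikes: they are no part of the job. Of the things that look like the hub, the smallest one is meant.

How it is judged:
On the way, in this order (a step that is already met when the one before it is completed fails the run):
1. the red grip is folded out upright (value of joint fold above 1.35 rad), for 0.2 s.
2. the pad holds the hub firmly, the grip upright (contact force between press and hub between 30 and 110 N and value of joint fold above 1.3 rad), for 0.3 s.
At the end, for the whole second after the job is handed in: The pad presses on the hub with 30 to 110 N, the grip stands upright (fold above 1.3 rad), the crank is at rest, and the hub stands still and upright (within 0.08 rad) within 10 mm of where it was (all of step 2 and angle between hub's own z axis and vertical below 0.08 rad and distance of hub from where it was at the start of the episode below 0.01 m and linear speed of hub below 0.02 m/s and velocity of joint crank between -0.05 and 0.05 rad/s); the robot touches nothing.
It fails at once if the hub is crushed: pad force above 120 N (contact force between press and hub above 120 N).
It fails at once if the pad is screwed down on the hub with the grip folded (contact force between press and hub above 10 N and value of joint fold below 0.8 rad).
It fails at once if the robot touches the hub (contact force between any of the fingers, the arm and hub above 1 N).
It fails at once if a bystander (spare hub, pedal, wrench, tub or ring) is pushed more than 30 mm (distance of any of spare_hub, pedal, wrench, grease_tub, lockring from where it was at the start of the episode above 0.03 m).
It also fails if it takes over 72 s, if anything falls off the work surface, if the arm or the gripper's body presses on something with over 40 N, if the wrist force passes 120 N, or if a joint passes its speed limit or range.

### The arm

A 6-joint arm with a two-finger parallel gripper is mounted at the origin on the work surface. World frame = base frame: x ahead of the robot, y to its left, z up, the work surface at z = 0. Lengths are in m, angles in rad, forces in N, time in s.
With the tool pointing down it reaches from about 0.25 to 0.725 m from the base axis. Payload 4 kg.
Tool frame: the origin (TCP) lies between the finger pads; the fingertips stand ctrl.tip_extent ahead of it and the grasp point (between the pads) lies 2 mm behind it (ctrl.tip_extent is the distance from the TCP to the fingertips, in m); z points along the fingers, y is the line along which they close (so a half turn about z gives the same grasp; the last joint's range is limited). The gripper opens to 85 mm and grips with 20 to 120 N. Pads are 22 mm wide; open, the fingers measure 114 mm over their backs; the gripper's body (76 mm by 85 mm) begins 54 mm behind the grasp point. The pads swing forward as they close: fully open they stand 13 mm farther back than shut.
Start: joints at [-1.223, 0.241, 0.005, 1.335, 0, 1.571], TCP at [0.17, -0.47, 0.248] pointing down, gripper open.
Joint ranges: [-2.72, 2.72], [-1.05, 1.87], [-1.09, 1.28], [-1.99, 2.15], [-1.42, 1.44], [-3.14, 3.14]. Speed limits (rad/s): [2.79, 2.79, 3.14, 3.14, 3.14, 3.14].

### API

Orientations are given as a 3x3 rotation matrix whose columns are the frame's x, y, z axes.
In Python, from plant import ctrl gives the robot as it stands.
- The arm moves only by the tool drive_tool, never from a script. Its argument "commands" is one flat list of numbers, 7 for each row, row after row: the shift along the tool's x, y, z each as a share of 2 cm, from -1 to 1, then the turn, a rotation vector about the tool's x, y, z each as a share of 0.08 rad, from -1 to 1, then the gripper command: -1 is fully open, 1 is shut, values between are in proportion. A call has 1 to 20 rows; each row shifts and turns the commanded pose from where the row before left it, along the tool's axes as they then stand; what a row does not reach is not made up. A row lasts 1/12 s, in which the tool goes at most 41.7 mm and 7.16 degrees, less where a joint would pass 70% of its speed; a pose out of reach is approached as far as the arm can. A call with a number of a shift or a turn outside -1 to 1 is refused whole. A call with a gripper value outside its range is refused whole. The fingers move at their own pace and stop on an object; "squeeze" is the grip in N (left out, the last holds). Time passes only in rows, so rows that do not move let the fingers close. It gives the time, the measured TCP pose, the force, the opening and the grip force at its end, in the units of the state.
- ctrl.get_obs(): the state, without advancing time (a new reading comes with each control period).
- ctrl.snapshot(name): name is "side" or "top"; returns the picture (384x512x3 uint8, blue, green, red); there is no depth.
- ctrl.camera_params(name): a dict with "intrinsics" (3x3 intrinsics, pixels), "R" (3x3) and "t" (3): a world point X has camera coordinates R X + t. Camera axes: x right, y down, z forward; pixel columns grow to the right and rows downward; lengths in m; the calibration is good to about 2 mm. A picture is of the moment at which its call begins. camera_params takes no time and is no camera call.
- ctrl.close_job(): hands the job in; it is judged then, once.
Trained networks look in the newest picture that a camera, given by its name, has taken for a name from the list of things; names that differ only in an ending like _2 or _b are one class to them, and where a whole thing is asked for, a point or a joint stands for the part that bears it (a point fixed in the world has none). Each returns a list of dicts, best first, with "p" (0 to 1); they miss things now and then, are a little off and sometimes report something else, mostly with a low value. They report only what shows in the picture. A call takes as long as a camera call. They do not tell look-alikes from the thing itself.
- ctrl.silhouettes(name, camera): "mask" (384x512 bool, what is visible of it) and "at" ([column, row] in pixels, amid what is visible of it).
- ctrl.spot_point(name, camera): "at" ([column, row] in pixels: a listed point, or the origin of a listed thing).
The state is a dict: "time": time; "joints": joint angles; "joint_velocities": joint speeds; "joint_efforts": joint torques, N m; "tool_pos": TCP position; "ee_rot": TCP orientation; "force": force on the tool from outside, world axes, zero at the start; "wrist_torque": the same for the moment, N m; "opening": finger opening in m; "grip_force": force on a finger pad.
Only numpy, scipy, OpenCV 4.12 (cv2) and the standard library are available. Lean on these libraries where they do the work, as an engineer would, in place of code of your own. Each camera call takes 0.05 s, during which the arm holds its last target. There are 200 camera calls.

## Working session

There is one attempt and no reset: what is moved stays moved. The work goes in short steps, Python scripts to look and compute and a tool call to move; the robot and the scene stay as the last step left them, time stands still between calls to the robot, and variables do not carry over. Pictures are saved under pics/ and viewed, at most 10 in all, crops included, and the job is handed in when it is done.

Besides the shell and the picture viewer there is one more tool, called in YAML: its name, and indented under it one key for each argument. drive_tool: Moves the arm, as the interface text tells. Its arguments: {"type":"object","properties":{"commands":{"type":"array","items":{"type":"number"}},"squeeze":{"type":"number"}},"required":["commands"]}

```bash
ls; mkdir -p pics; cat > h.py <<'E'
import numpy as np, cv2
from plant import ctrl
def ray(cam,px):
    p=ctrl.camera_params(cam);K,R,t=[np.array(p[k]) for k in("intrinsics","R","t")]
    d=R.T@np.linalg.inv(K)@np.array([px[0],px[1],1.]);return -R.T@t,d
def atz(cam,px,z):
    c,d=ray(cam,px);return c+d*(z-c[2])/d[2]
def proj(cam,X):
    p=ctrl.camera_params(cam);q=np.array(p["intrinsics"])@(np.array(p["R"])@np.array(X)+np.array(p["t"]));return q[:2]/q[2]
E
python3 - <<'E'
from h import *
np.set_printoptions(precision=3,suppress=True)
a=ctrl.snapshot("top");b=ctrl.snapshot("side")
cv2.imwrite("pics/top.png",a);cv2.imwrite("pics/side.png",b)
for n,z in [("press",0),("crank_axis",.21),("fold_hinge",.232),("grip_mid",.232),("hub",.03)]:
  for c in("top","side"):
    for r in ctrl.spot_point(n,c)[:3]: print(n,c,round(r["p"],2),np.round(r["at"]),atz(c,r["at"],z))
o=ctrl.get_obs();print(o["time"],o["tool_pos"],o["ee_rot"],o["opening"],o["force"],ctrl.tip_extent)
for c in("top","side"): print(c,ray(c,(256,192)))
E
```

```text
pics
press top 0.74 [226. 198.] [0.508 0.122 0.   ]
press side 0.63 [219. 243.] [0.51  0.115 0.   ]
crank_axis top 0.58 [223. 193.] [0.508 0.117 0.21 ]
crank_axis side 0.81 [218. 191.] [0.503 0.119 0.21 ]
fold_hinge top 0.69 [212. 214.] [0.443 0.148 0.232]
fold_hinge side 0.72 [224. 197.] [0.447 0.144 0.232]
grip_mid top 0.41 [221. 200.] [0.485 0.122 0.232]
grip_mid top 0.26 [224. 195.] [0.501 0.113 0.232]
grip_mid side 0.5 [222. 187.] [0.486 0.117 0.232]
hub top 0.81 [228. 252.] [0.317 0.109 0.03 ]
hub top 0.75 [219. 151.] [0.672 0.148 0.03 ]
hub side 0.81 [222. 235.] [0.508 0.104 0.03 ]
hub side 0.8 [176. 223.] [0.651 0.173 0.03 ]
hub side 0.71 [259. 279.] [0.301 0.148 0.03 ]
0.6 [ 0.17  -0.47   0.248] [[ 0.94   0.341  0.   ]
 [ 0.341 -0.94   0.   ]
 [ 0.     0.    -1.   ]] 0.08532220340828126 [-0.144 -0.208  0.972] 0.017
top (array([0.407, 0.018, 1.504]), array([ 0.082, -0.003, -0.997]))
side (array([-0.244,  0.729,  0.926]), array([ 0.559, -0.574, -0.599]))
```

View pics/top.png

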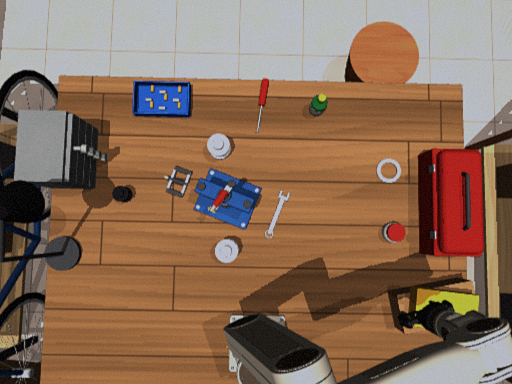

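View pics/side.png

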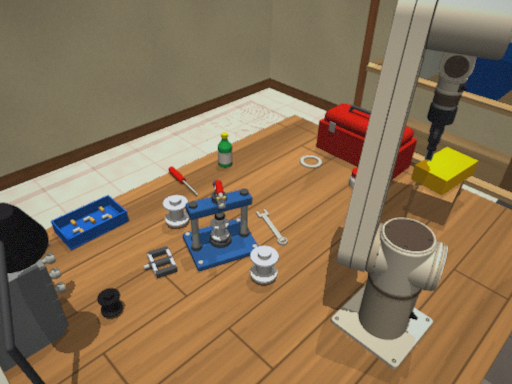

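```bash
python3 - <<'E'
from h import *
np.set_printoptions(precision=3,suppress=True)
a=cv2.imread("pics/top.png");b=cv2.imread("pics/side.png")
A=cv2.resize(a[160:235,185:270],None,fx=4.7,fy=4.7,interpolation=2);B=cv2.resize(b[170:270,175:265],None,fx=4.4,fy=4.4,interpolation=2)
h=max(A.shape[0],B.shape[0]);C=np.zeros((h,A.shape[1]+B.shape[1],3),np.uint8);C[:A.shape[0],:A.shape[1]]=A;C[:B.shape[0],A.shape[1]:]=B
cv2.imwrite("pics/crop.png",C)
for c,im,box in(("top",a,(160,235,185,270)),("side",b,(170,215,205,235))):
  hs=cv2.cvtColor(im,cv2.COLOR_BGR2HSV);m=((hs[...,0]<8)|(hs[...,0]>172))&(hs[...,1]>150)&(hs[...,2]>60)
  k=np.zeros_like(m);k[box[0]:box[1],box[2]:box[3]]=1;ys,xs=np.where(m&k)
  P=np.c_[xs,ys].astype(float);mu=P.mean(0);u,s,v=np.linalg.svd(P-mu);t=(P-mu)@v[0]
  print(c,len(P),mu,atz(c,mu,.232),[atz(c,mu+q*v[0],.232) for q in(t.min(),t.max())])
  for r in ctrl.silhouettes("press",c)[:2]: print(r["p"],r["at"])
m=ctrl.silhouettes("press","top")[0]["mask"].astype(np.uint8);print(cv2.minAreaRect(cv2.findNonZero(m)))
for s in [(.08,.1),(.08,-.1),(-.08,.1),(-.08,-.1)]:
  th=np.deg2rad(-25);print(proj("top",[.506+s[0]*np.cos(th)-s[1]*np.sin(th),.118+s[0]*np.sin(th)+s[1]*np.cos(th),.02]))
E
```

```text
top 113 [219.912 197.451] [0.492 0.124 0.232] [array([0.515, 0.109, 0.232]), array([0.469, 0.141, 0.232])]
0.97 [223.6, 196.8]
side 88 [218.659 186.568] [0.493 0.122 0.232] [array([0.521, 0.104, 0.232]), array([0.466, 0.141, 0.232])]
0.86 [212.1, 228.3]
0.65 [220.3, 190.1]
((224.5997314453125, 197.55393981933594), (62.041439056396484, 45.710792541503906), 22.06789779663086)
[211.67  165.544]
[261.738 190.018]
[191.459 205.562]
[241.906 230.398]
```

View pics/crop.png

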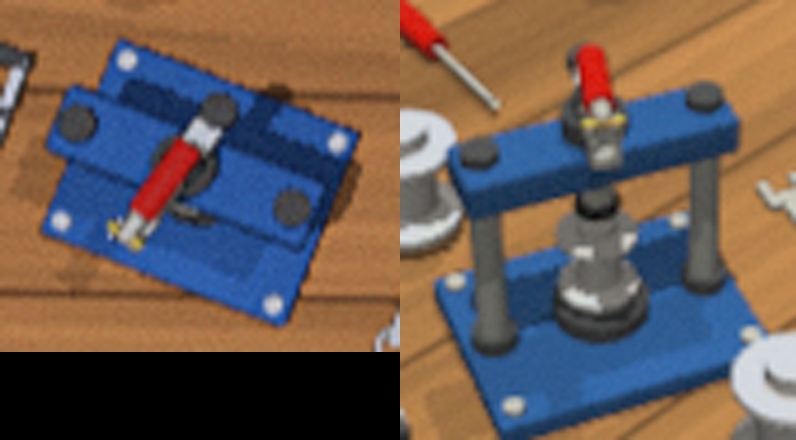

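Candidates that could be taken for the hub: the large silver spools at top (228,252) and (219,151), and the black spool at top (122,193). The wanted one is the smallest silver spool, inside the press at side (222,235), and the crop confirms it. The red grip lies folded, with its sleeve centre at top (220,197) and its hinge at (212,212). That puts the grip middle at about (0.491, 0.122), the axis at about (0.505, 0.116) and the arm direction at about -32°.

drive_tool:
  commands: [0.9,-0.8,-0.25,0,0,0,-1,0.9,-0.8,-0.25,0,0,0,-1,0.9,-0.8,-0.25,0,0,0,-1,0.9,-0.8,-0.25,0,0,0,-1,0.9,-0.8,-0.25,0,0,0,-1,0.9,-0.8,-0.25,0,0,0,-1,0.9,-0.8,-0.25,0,0,0,-1,0.9,-0.8,-0.25,0,0,0,-1,0.9,-0.8,-0.25,0,0,0,-1,0.9,-0.8,-0.25,0,0,0,-1,0.9,-0.8,-0.25,0,0,0,-1,0.9,-0.8,-0.25,0,0,0,-1,0.9,-0.8,-0.25,0,0,0,-1,0.9,-0.8,-0.25,0,0,0,-1,0.9,-0.8,-0.25,0,0,0,-1,0.9,-0.8,-0.25,0,0,0,-1,0.9,-0.8,-0.25,0,0,0,-1,0.9,-0.8,-0.25,0,0,0,-1,0.9,-0.8,-0.25,0,0,0,-1,0.9,-0.8,-0.25,0,0,0,-1]
  squeeze: 30

```text
time: 2.42
tool_pos: [0.4002, -0.0454, 0.3488]
ee_rot: [[0.94, 0.341, 0.001], [0.341, -0.94, -0.0], [0.0, 0.0, -1.0]]
force: [-0.2, -0.2, 0.0]
opening: 0.0854
grip_force: 0.0
```

drive_tool:
  commands: [0,0,0,0,0,-1,-1,0,0,0,0,0,-1,-1,0,0,0,0,0,-1,-1,0,0,0,0,0,-1,-1,0,0,0,0,0,-1,-1,0,0,0,0,0,-1,-1,0,0,0,0,0,-1,-1,0,0,0,0,0,-1,-1,0,0,0,0,0,-1,-1,0,0,0,0,0,-1,-1,0,0,0,0,0,-1,-1,0,0,0,0,0,-1,-1,0,0,0,0,0,-1,-1,0,0,0,0,0,-1,-1,0,0,0,0,0,-1,-1,0,0,0,0,0,-1,-1,0,0,0,0,0,-1,-1,0,0,0,0,0,-1,-1,0,0,0,0,0,-1,-1,0,0,0,0,0,-1,-1]

```text
time: 4.08
tool_pos: [0.3998, -0.0465, 0.3484]
ee_rot: [[-0.372, 0.928, 0.0], [0.928, 0.372, -0.0], [-0.0, 0.0, -1.0]]
force: [-0.1, 0.8, -0.5]
opening: 0.0853
grip_force: 0.0
```

drive_tool:
  commands: [0,0,0,0,0,-1,-1,0,0,0,0,0,-1,-1,0,0,0,0,0,-1,-1,0,0,0,0,0,-1,-1,0,0,0,0,0,-1,-1,0,0,0,0,0,-1,-1,0,0,0,0,0,-1,-1,0,0,0,0,0,-0.7,-1,0,0,0,0,0,0,-1,0,0,0,0,0,0,-1]

```text
time: 4.92
tool_pos: [0.3998, -0.0465, 0.3484]
ee_rot: [[-0.837, 0.547, 0.0], [0.547, 0.837, -0.0], [-0.0, 0.0, -1.0]]
force: [0.5, 0.4, 0.6]
opening: 0.0849
grip_force: 0.0
```

```bash
cat >> h.py <<'E'
np.set_printoptions(precision=3,suppress=True)
def go(tgt):
    o=ctrl.get_obs();R=np.array(o["ee_rot"]);print("units",R.T@(np.array(tgt)-o["tool_pos"])/.02)
def st():
    o=ctrl.get_obs();print(o["time"],o["tool_pos"],"\n",np.array(o["ee_rot"]),o["joints"],"F",o["force"],o["opening"],o["grip_force"])
E
python3 -c "
from h import *
st();go([.491,.122,.30])"
```

```text
4.9167 [ 0.4   -0.047  0.348] 
 [[-0.837  0.547  0.   ]
 [ 0.547  0.837 -0.   ]
 [-0.     0.    -1.   ]] [-0.116  0.022  0.008  1.556 -0.     0.463] F [0.457 0.416 0.622] 0.08489551977252185 0.0
units [0.796 9.548 2.419]
```

drive_tool:
  commands: [0.08,0.95,0.24,0,0,0,-1,0.08,0.95,0.24,0,0,0,-1,0.08,0.95,0.24,0,0,0,-1,0.08,0.95,0.24,0,0,0,-1,0.08,0.95,0.24,0,0,0,-1,0.08,0.95,0.24,0,0,0,-1,0.08,0.95,0.24,0,0,0,-1,0.08,0.95,0.24,0,0,0,-1,0.08,0.95,0.24,0,0,0,-1,0.08,0.95,0.24,0,0,0,-1,0,0,0,0,0,0,-1,0,0,0,0,0,0,-1]

```text
time: 5.92
tool_pos: [0.4901, 0.1219, 0.2996]
ee_rot: [[-0.838, 0.546, -0.002], [0.546, 0.838, -0.001], [0.001, -0.001, -1.0]]
force: [0.7, 0.2, 0.6]
opening: 0.0853
grip_force: 0.0
```

```bash
python3 - <<'E'
from h import *
st();go([.491,.122,.238])
a=ctrl.snapshot("top");b=ctrl.snapshot("side")
A=cv2.resize(a[150:240,180:280],None,fx=4,fy=4,interpolation=2);B=cv2.resize(b[140:230,170:270],None,fx=4,fy=4,interpolation=2)
cv2.imwrite("pics/c2.png",np.hstack([A,B]))
E
```

```text
5.9167 [0.49  0.122 0.3  ] 
 [[-0.838  0.546 -0.002]
 [ 0.546  0.838 -0.001]
 [ 0.001 -0.001 -1.   ]] [ 0.244  0.236  0.132  1.468 -0.     0.821] F [0.734 0.216 0.576] 0.08532972982636221 0.0
units [-0.039  0.034  3.08 ]
```

View pics/c2.png

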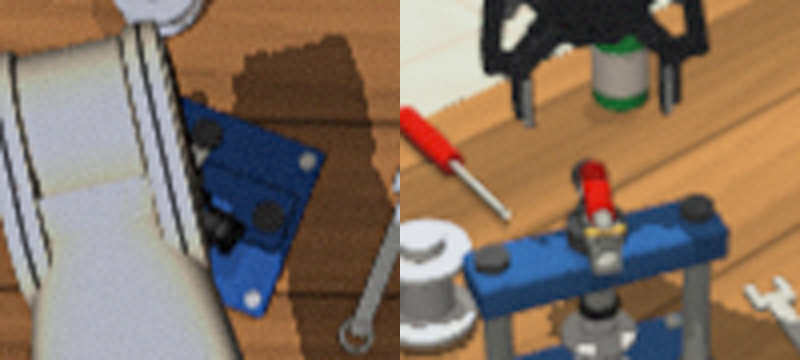

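The fingers (side crop, about (525,100) and (670,90)) straddle the red grip, so I'll descend and close.

drive_tool:
  commands: [0,0,0.62,0,0,0,-1,0,0,0.62,0,0,0,-1,0,0,0.62,0,0,0,-1,0,0,0.62,0,0,0,-1,0,0,0.62,0,0,0,0,0,0,0,0,0,0,0.4,0,0,0,0,0,0,1,0,0,0,0,0,0,1,0,0,0,0,0,0,1,0,0,0,0,0,0,1,0,0,0,0,0,0,1,0,0,0,0,0,0,1]
  squeeze: 30

```text
time: 7.02
tool_pos: [0.4916, 0.1223, 0.2396]
ee_rot: [[-0.838, 0.546, 0.004], [0.546, 0.838, 0.002], [-0.002, 0.004, -1.0]]
force: [2.6, 3.0, 3.4]
opening: 0.0188
grip_force: 30.0
```

```bash
python3 -c "
from h import *
st();print(ctrl.tip_extent)"
```

```text
7.0167 [0.492 0.122 0.24 ] 
 [[-0.838  0.546  0.004]
 [ 0.546  0.838  0.002]
 [-0.002  0.004 -1.   ]] [0.243 0.254 0.    1.312 0.001 0.821] F [2.613 2.95  3.398] 0.018838928111664033 29.961428940296173
0.017
```

drive_tool:
  commands: [0.04,0,-0.18,0,-1,0,1,0.04,0,-0.18,0,-1,0,1,0.04,0,-0.18,0,-1,0,1,0.04,0,-0.18,0,-1,0,1,0.04,0,-0.18,0,-1,0,1,0.04,0,-0.18,0,-1,0,1,0,0,0,0,0,0,1]

```text
time: 7.6
tool_pos: [0.4843, 0.1272, 0.2606]
ee_rot: [[-0.739, 0.545, 0.397], [0.483, 0.838, -0.253], [-0.47, 0.005, -0.882]]
force: [10.1, -0.4, -1.0]
opening: 0.0185
grip_force: 29.5
```

drive_tool:
  commands: [0.0,0,-0.2,0,-1,0,1,0.0,0,-0.2,0,-1,0,1,0.03,0,-0.2,0,-1,0,1,0.03,0,-0.2,0,-1,0,1,0.03,0,-0.2,0,-1,0,1,0.03,0,-0.2,0,-1,0,1,0,0,0,0,0,0,1]

```text
time: 8.18
tool_pos: [0.4687, 0.1367, 0.2752]
ee_rot: [[-0.477, 0.544, 0.69], [0.31, 0.839, -0.447], [-0.822, 0.001, -0.569]]
force: [5.8, 0.2, -0.1]
opening: 0.0189
grip_force: 29.5
```

```bash
python3 -c "
from h import *
st()"
```

```text
8.1833 [0.469 0.137 0.275] 
 [[-0.477  0.544  0.69 ]
 [ 0.31   0.839 -0.447]
 [-0.822  0.001 -0.569]] [ 0.774  0.022 -0.531  0.71  -0.93   1.194] F [ 5.783  0.229 -0.078] 0.018850412521373275 29.527211040258408
```

drive_tool:
  commands: [0.03,0,-0.19,0,-1,0,1,0.03,0,-0.19,0,-1,0,1,0.03,0,-0.19,0,-1,0,1,0.03,0,-0.19,0,-1,0,1,0,0,0,0,0,0,1]

```text
time: 8.6
tool_pos: [0.4562, 0.1441, 0.2792]
ee_rot: [[-0.239, 0.545, 0.804], [0.152, 0.839, -0.523], [-0.959, -0.003, -0.283]]
force: [4.3, 2.1, -0.4]
opening: 0.0189
grip_force: 30.5
```

```bash
python3 -c "
from h import *
st()"
```

```text
8.6 [0.456 0.144 0.279] 
 [[-0.239  0.545  0.804]
 [ 0.152  0.839 -0.523]
 [-0.959 -0.003 -0.283]] [ 0.916  0.128 -0.66   0.524 -1.274  1.298] F [ 4.253  2.066 -0.361] 0.018928389354607555 30.472654402256012
```

drive_tool:
  commands: [0.03,0,-0.19,0,-1,0,1,0.03,0,-0.19,0,-0.5,0,1,0.0,0,-0.15,0,0,0,1,0.0,0,-0.15,0,0,0,1,0,0,0,0,0,0,1]

```text
time: 9.02
tool_pos: [0.445, 0.1508, 0.2802]
ee_rot: [[-0.147, 0.546, 0.825], [0.092, 0.838, -0.538], [-0.985, -0.003, -0.173]]
force: [5.4, -0.1, -6.5]
opening: 0.0188
grip_force: 29.9
```

```bash
python3 -c "
from h import *
st()"
```

```text
9.0167 [0.445 0.151 0.28 ] 
 [[-0.147  0.546  0.825]
 [ 0.092  0.838 -0.538]
 [-0.985 -0.003 -0.173]] [ 0.971  0.2   -0.669  0.577 -1.395  1.44 ] F [ 5.417 -0.085 -6.503] 0.018752474180426044 29.90341767668724
```

drive_tool:
  commands: [0.0,0,-0.15,0,0,0,1,0,0,-0.1,0,0,0,1,0,0,0,0,0,0,1]

```text
time: 9.27
tool_pos: [0.4415, 0.1524, 0.2807]
ee_rot: [[-0.147, 0.549, 0.823], [0.094, 0.836, -0.541], [-0.985, -0.002, -0.175]]
force: [25.9, -8.4, -11.4]
opening: 0.0184
grip_force: 30.7
```

```bash
python3 - <<'E'
from h import *
st()
a=ctrl.snapshot("top");b=ctrl.snapshot("side")
B=cv2.resize(b[110:250,150:290],None,fx=4,fy=4,interpolation=2)
cv2.imwrite("pics/c3.png",B)
E
```

```text
9.2667 [0.441 0.152 0.281] 
 [[-0.147  0.549  0.823]
 [ 0.094  0.836 -0.541]
 [-0.985 -0.002 -0.175]] [ 0.981  0.21  -0.649  0.662 -1.395  1.518] F [ 25.868  -8.437 -11.384] 0.01844741465259501 30.70807322859764
```

View pics/c3.png

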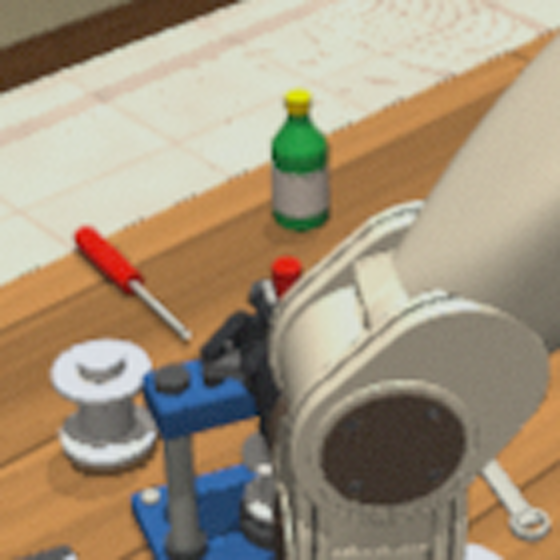

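Upright against the stop: the force jumped to 26 N, and the red grip end stands at crop (286,270). Now release and slide up off the grip.

drive_tool:
  commands: [0,0,0.12,0,0,0,1,0,0,0,0,0,0,-1,0,0,0,0,0,0,-1,0,0,0,0,0,0,-1,0,0,0,0,0,0,-1,0,0,0,0,0,0,-1,-0.6,0,-0.1,0,0,0,-1,-0.7,0,-0.1,0,0,0,-1,-0.7,0,-0.1,0,0,0,-1,-0.7,0,-0.1,0,0,0,-1,-0.7,0,-0.1,0,0,0,-1,-0.7,0,0,0,0,0,-1,-0.7,0,0,0,0,0,-1,0,0,0,0,0,0,-1]

```text
time: 10.53
tool_pos: [0.4489, 0.1489, 0.3815]
ee_rot: [[-0.138, 0.546, 0.826], [0.097, 0.838, -0.538], [-0.986, 0.006, -0.169]]
force: [0.2, 0.7, -0.4]
opening: 0.0855
grip_force: 0.0
```

```bash
python3 - <<'E'
from h import *
st()
E
```

```text
10.5333 [0.449 0.149 0.382] 
 [[-0.138  0.546  0.826]
 [ 0.097  0.838 -0.538]
 [-0.986  0.006 -0.169]] [ 0.96   0.033 -0.537  0.805 -1.398  1.378] F [ 0.185  0.655 -0.387] 0.08546634182700241 0.0
```

drive_tool:
  commands: [0,0,0,0,1,0,-1,0,0,0,0,1,0,-1,0,0,0,0,1,0,-1,0,0,0,0,1,0,-1,0,0,0,0,1,0,-1,0,0,0,0,1,0,-1,0,0,0,0,1,0,-1,0,0,0,0,1,0,-1,0,0,0,0,1,0,-1,0,0,0,0,1,0,-1,0,0,0,0,1,0,-1,0,0,0,0,1,0,-1,0,0,0,0,1,0,-1,0,0,0,0,1,0,-1,0,0,0,0,1,0,-1,0,0,0,0,1,0,-1,0,0,0,0,1,0,-1,0,0,0,0,0.5,0,-1,0,0,0,0,0,0,-1]

```text
time: 12.12
tool_pos: [0.4493, 0.1476, 0.3769]
ee_rot: [[-0.836, 0.549, -0.005], [0.549, 0.836, -0.001], [0.003, -0.004, -1.0]]
force: [2.0, -0.1, -0.4]
opening: 0.0853
grip_force: 0.0
```

```bash
python3 - <<'E'
from h import *
st()
a=ctrl.snapshot("top");b=ctrl.snapshot("side")
for c in("top","side"):
  for n,z in(("grip_mid",.277),("fold_hinge",.232),("crank_axis",.21)):
    for r in ctrl.spot_point(n,c)[:2]: print(n,c,r["p"],r["at"],atz(c,r["at"],z))
im=b;hs=cv2.cvtColor(im,cv2.COLOR_BGR2HSV);m=((hs[...,0]<8)|(hs[...,0]>172))&(hs[...,1]>150)&(hs[...,2]>60)
k=np.zeros_like(m);k[160:215,205:245]=1;ys,xs=np.where(m&k)
P=np.c_[xs,ys].astype(float);mu=P.mean(0);u,s,v=np.linalg.svd(P-mu);print(len(P),mu,v[0],P.min(0),P.max(0),atz("side",mu,.276))
for z in(.232,.276,.304): print(proj("side",[.454,.147,z]))
B=cv2.resize(b[110:250,150:290],None,fx=4,fy=4,interpolation=2)
cv2.imwrite("pics/c4.png",B)
E
```

```text
12.1167 [0.449 0.148 0.377] 
 [[-0.836  0.549 -0.005]
 [ 0.549  0.836 -0.001]
 [ 0.003 -0.004 -1.   ]] [0.317 0.174 0.251 1.653 0.    0.898] F [ 1.955 -0.145 -0.407] 0.08525738683806051 0.0
fold_hinge top 0.53 [213.5, 209.9] [0.454 0.143 0.232]
crank_axis top 0.94 [223.6, 197.0] [0.496 0.115 0.21 ]
grip_mid side 0.73 [220.3, 185.3] [0.447 0.155 0.277]
fold_hinge side 0.54 [223.8, 197.7] [0.445 0.145 0.232]
crank_axis side 0.6 [220.1, 187.9] [0.509 0.104 0.21 ]
crank_axis side 0.24 [161.6, 266.8] [0.371 0.399 0.21 ]
130 [221.231 183.5  ] [0.037 0.999] [218. 174.] [224. 194.] [0.452 0.147 0.276]
[221.205 196.505]
[220.749 183.202]
[220.447 174.41 ]
```

View pics/c4.png

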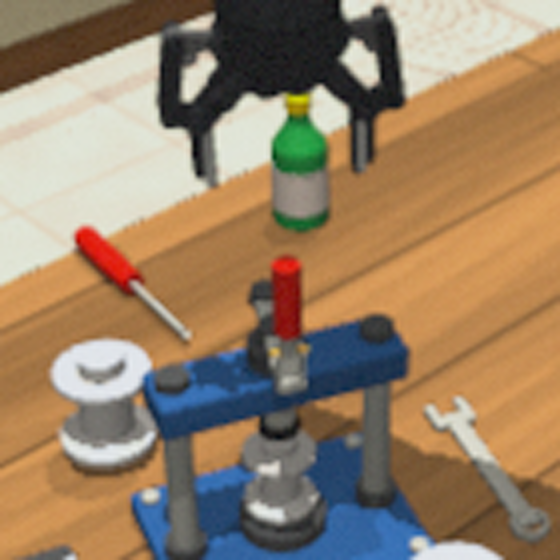

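The grip stands upright at crop (287,300), about (0.453, 0.147). The axis works out to about (0.504, 0.115). Now descend over the grip and grasp it from above.

drive_tool:
  commands: [-0.17,0.08,0,0,0,0,-1,0,0,0.7,0,0,0,-1,0,0,0.7,0,0,0,-1,0,0,0.7,0,0,0,-1,0,0,0.7,0,0,0,-1,0,0,0.7,0,0,0,-1,0,0,0.7,0,0,0,-1,0,0,0.65,0,0,0,-1,0,0,0,0,0,0,0.3,0,0,0,0,0,0,0.3,0,0,0,0,0,0,1,0,0,0,0,0,0,1,0,0,0,0,0,0,1,0,0,0,0,0,0,1,0,0,0,0,0,0,1,0,0,0,0,0,0,1]
  squeeze: 40

```text
time: 13.85
tool_pos: [0.4525, 0.1477, 0.2828]
ee_rot: [[-0.838, 0.546, 0.002], [0.546, 0.838, -0.0], [-0.002, 0.001, -1.0]]
force: [-0.9, -2.4, 6.1]
opening: 0.0189
grip_force: 39.4
```

```bash
cat >> h.py <<'E'
C=np.array([.504,.115])
def arc(phi0,n,step,r=.0605,c=C):
    """rows (x,y units) from measured pos, clockwise; first reaches phi0-step"""
    o=ctrl.get_obs();R=np.array(o["ee_rot"]);p=np.array(o["tool_pos"])
    print("F tan/rad/z",o["force"])
    q=[np.r_[c+r*np.array([np.cos(phi0-step*i),np.sin(phi0-step*i)]),p[2]] for i in range(n+1)]
    print("off",R.T@(q[0]-p)/.02)
    for i in range(n): print(np.round(R.T@(q[i+1]-q[i])/.02,2)[:2].tolist(),end=" ")
    print()
def tr():
    o=ctrl.get_obs();d=np.array(o["tool_pos"])[:2]-C;a=np.arctan2(d[1],d[0]);f=np.array(o["force"])[:2]
    e=d/np.hypot(*d);t=np.array([e[1],-e[0]])
    print("phi %.3f r %.4f  Ftan %.1f Frad %.1f"%(a,np.hypot(*d),f@t,f@e))
E
python3 - <<'E'
from h import *
st();tr();arc(2.58,60,.1)
E
```

```text
13.85 [0.452 0.148 0.283] 
 [[-0.838  0.546  0.002]
 [ 0.546  0.838 -0.   ]
 [-0.002  0.001 -1.   ]] [ 0.316  0.179  0.017  1.407 -0.001  0.894] F [-0.87  -2.422  6.052] 0.01885165868615511 39.41185012226924
phi 2.576 r 0.0610  Ftan -2.5 Frad -0.6
F tan/rad/z [-0.87  -2.422  6.052]
off [-0.027 -0.011  0.   ]
[-0.01, 0.3] [-0.04, 0.3] [-0.07, 0.29] [-0.1, 0.29] [-0.13, 0.27] [-0.15, 0.26] [-0.18, 0.24] [-0.2, 0.22] [-0.22, 0.2] [-0.24, 0.18] [-0.26, 0.15] [-0.27, 0.13] [-0.29, 0.1] [-0.29, 0.07] [-0.3, 0.04] [-0.3, 0.01] [-0.3, -0.02] [-0.3, -0.05] [-0.29, -0.08] [-0.28, -0.11] [-0.27, -0.13] [-0.26, -0.16] [-0.24, -0.19] [-0.22, -0.21] [-0.2, -0.23] [-0.17, -0.25] [-0.15, -0.26] [-0.12, -0.28] [-0.09, -0.29] [-0.06, -0.3] [-0.03, -0.3] [-0.0, -0.3] [0.03, -0.3] [0.06, -0.3] [0.09, -0.29] [0.12, -0.28] [0.14, -0.27] [0.17, -0.25] [0.19, -0.23] [0.22, -0.21] [0.24, -0.19] [0.25, -0.17] [0.27, -0.14] [0.28, -0.11] [0.29, -0.08] [0.3, -0.05] [0.3, -0.02] [0.3, 0.01] [0.3, 0.04] [0.3, 0.07] [0.29, 0.1] [0.28, 0.12] [0.26, 0.15] [0.25, 0.18] [0.23, 0.2] [0.21, 0.22] [0.18, 0.24] [0.16, 0.26] [0.13, 0.27] [0.1, 0.28]
```

drive_tool:
  commands: [-0.01,0.3,0,0,0,0,1,-0.04,0.3,0,0,0,0,1,-0.07,0.29,0,0,0,0,1,-0.1,0.29,0,0,0,0,1,-0.13,0.27,0,0,0,0,1,-0.15,0.26,0,0,0,0,1]

```text
time: 14.35
tool_pos: [0.4783, 0.1701, 0.2828]
ee_rot: [[-0.837, 0.547, -0.001], [0.547, 0.837, -0.002], [-0.0, -0.003, -1.0]]
force: [-6.0, -5.4, 7.4]
opening: 0.019
grip_force: 39.9
```

```bash
python3 -c "
from h import *
st();tr()"
```

```text
14.35 [0.478 0.17  0.283] 
 [[-0.837  0.547 -0.001]
 [ 0.547  0.837 -0.002]
 [-0.    -0.003 -1.   ]] [ 0.343  0.246  0.101  1.428 -0.002  0.921] F [-6.003 -5.397  7.393] 0.019009746960790826 39.91048431023955
phi 2.007 r 0.0608  Ftan -7.7 Frad -2.4
```

drive_tool:
  commands: [-0.18,0.24,0,0,0,0,1,-0.2,0.22,0,0,0,0,1,-0.22,0.2,0,0,0,0,1,-0.24,0.18,0,0,0,0,1]

```text
time: 14.68
tool_pos: [0.5011, 0.1754, 0.2828]
ee_rot: [[-0.838, 0.546, -0.002], [0.546, 0.838, -0.001], [0.001, -0.002, -1.0]]
force: [-6.6, -3.2, 9.1]
opening: 0.0191
grip_force: 39.9
```

```bash
python3 -c "
from h import *
tr()"
```

```text
phi 1.618 r 0.0605  Ftan -6.7 Frad -2.9
```

drive_tool:
  commands: [-0.26,0.15,0,0,0,0,1,-0.27,0.13,0,0,0,0,1,-0.29,0.1,0,0,0,0,1]

```text
time: 14.93
tool_pos: [0.5187, 0.1734, 0.2828]
ee_rot: [[-0.838, 0.546, -0.003], [0.546, 0.838, 0.0], [0.003, -0.001, -1.0]]
force: [-7.0, -0.9, 8.8]
opening: 0.0192
grip_force: 39.9
```

```bash
python3 -c "
from h import *
tr()"
```

```text
phi 1.324 r 0.0602  Ftan -6.6 Frad -2.6
```

drive_tool:
  commands: [-0.29,0.07,0,0,0,0,1,-0.3,0.04,0,0,0,0,1,-0.3,0.01,0,0,0,0,1]

```text
time: 15.18
tool_pos: [0.5348, 0.1664, 0.2828]
ee_rot: [[-0.838, 0.545, -0.003], [0.545, 0.838, 0.002], [0.004, -0.0, -1.0]]
force: [-8.5, 0.6, 8.1]
opening: 0.0191
grip_force: 39.8
```

```bash
python3 -c "
from h import *
tr()"
```

```text
phi 1.030 r 0.0599  Ftan -7.6 Frad -3.8
```

drive_tool:
  commands: [-0.3,-0.02,0,0,0,0,1,-0.3,-0.05,0,0,0,0,1,-0.29,-0.08,0,0,0,0,1]

```text
time: 15.43
tool_pos: [0.5483, 0.155, 0.2828]
ee_rot: [[-0.838, 0.545, -0.003], [0.545, 0.838, 0.004], [0.004, 0.002, -1.0]]
force: [-7.1, 2.8, 7.3]
opening: 0.019
grip_force: 39.7
```

```bash
python3 -c "
from h import *
tr()"
```

```text
phi 0.734 r 0.0597  Ftan -6.9 Frad -3.4
```

drive_tool:
  commands: [-0.28,-0.11,0,0,0,0,1,-0.27,-0.13,0,0,0,0,1,-0.26,-0.16,0,0,0,0,1]

```text
time: 15.68
tool_pos: [0.5579, 0.1402, 0.2828]
ee_rot: [[-0.839, 0.545, -0.002], [0.545, 0.839, 0.005], [0.004, 0.004, -1.0]]
force: [-6.4, 4.2, 5.7]
opening: 0.0189
grip_force: 39.6
```

```bash
python3 -c "
from h import *
tr()"
```

```text
phi 0.437 r 0.0595  Ftan -6.5 Frad -4.0
```

drive_tool:
  commands: [-0.24,-0.19,0,0,0,0,1,-0.22,-0.21,0,0,0,0,1,-0.2,-0.23,0,0,0,0,1]

```text
time: 15.93
tool_pos: [0.5628, 0.123, 0.2829]
ee_rot: [[-0.839, 0.544, 0.0], [0.544, 0.839, 0.006], [0.004, 0.005, -1.0]]
force: [-3.4, 6.1, 5.3]
opening: 0.0187
grip_force: 39.5
```

```bash
python3 -c "
from h import *
tr();st()"
```

```text
phi 0.135 r 0.0593  Ftan -6.5 Frad -2.6
15.9333 [0.563 0.123 0.283] 
 [[-0.839  0.544  0.   ]
 [ 0.544  0.839  0.006]
 [ 0.004  0.005 -1.   ]] [0.212 0.384 0.294 1.479 0.006 0.788] F [-3.433  6.123  5.31 ] 0.018708089541321193 39.540284061804414
```

drive_tool:
  commands: [-0.17,-0.25,0,0,0,0,1,-0.15,-0.26,0,0,0,0,1,-0.12,-0.28,0,0,0,0,1]

```text
time: 16.18
tool_pos: [0.5624, 0.1052, 0.2829]
ee_rot: [[-0.839, 0.544, 0.002], [0.544, 0.839, 0.007], [0.002, 0.007, -1.0]]
force: [-1.4, 7.7, 3.5]
opening: 0.0193
grip_force: 39.5
```

```bash
python3 -c "
from h import *
tr()"
```

```text
phi -0.167 r 0.0593  Ftan -7.3 Frad -2.7
```

drive_tool:
  commands: [-0.09,-0.29,0,0,0,0,1,-0.06,-0.3,0,0,0,0,1,-0.03,-0.3,0,0,0,0,1]

```text
time: 16.43
tool_pos: [0.5567, 0.0881, 0.2829]
ee_rot: [[-0.839, 0.545, 0.004], [0.545, 0.839, 0.007], [0.0, 0.008, -1.0]]
force: [1.2, 6.7, 3.1]
opening: 0.0192
grip_force: 39.4
```

```bash
python3 -c "
from h import *
tr()"
```

```text
phi -0.472 r 0.0592  Ftan -6.5 Frad -1.9
```

drive_tool:
  commands: [0,-0.3,0,0,0,0,1,0.03,-0.3,0,0,0,0,1,0.06,-0.3,0,0,0,0,1]

```text
time: 16.68
tool_pos: [0.5464, 0.0736, 0.2829]
ee_rot: [[-0.838, 0.545, 0.006], [0.545, 0.838, 0.006], [-0.002, 0.008, -1.0]]
force: [5.4, 5.4, 0.9]
opening: 0.0189
grip_force: 39.2
```

```bash
python3 -c "
from h import *
tr()"
```

```text
phi -0.774 r 0.0592  Ftan -7.7 Frad 0.1
```

drive_tool:
  commands: [0.09,-0.29,0,0,0,0,1,0.12,-0.28,0,0,0,0,1,0.14,-0.27,0,0,0,0,1]

```text
time: 16.93
tool_pos: [0.5323, 0.0628, 0.283]
ee_rot: [[-0.838, 0.545, 0.009], [0.545, 0.838, 0.005], [-0.005, 0.008, -1.0]]
force: [8.3, 4.4, -0.5]
opening: 0.0191
grip_force: 39.1
```

```bash
python3 -c "
from h import *
tr()"
```

```text
phi -1.074 r 0.0594  Ftan -9.4 Frad 0.0
```

drive_tool:
  commands: [0.17,-0.25,0,0,0,0,1]

```text
time: 17.02
tool_pos: [0.527, 0.0602, 0.283]
ee_rot: [[-0.838, 0.545, 0.009], [0.546, 0.838, 0.004], [-0.006, 0.008, -1.0]]
force: [8.4, 3.4, 0.4]
opening: 0.0188
grip_force: 39.1
```

```bash
python3 -c "
from h import *
tr()"
```

```text
phi -1.173 r 0.0594  Ftan -9.0 Frad 0.1
```

drive_tool:
  commands: [0.19,-0.23,0,0,0,0,1]

```text
time: 17.1
tool_pos: [0.5216, 0.0582, 0.283]
ee_rot: [[-0.838, 0.546, 0.01], [0.546, 0.838, 0.003], [-0.006, 0.008, -1.0]]
force: [9.5, 1.0, -1.0]
opening: 0.0191
grip_force: 39.0
```

```bash
python3 -c "
from h import *
tr()"
```

```text
phi -1.271 r 0.0595  Ftan -9.4 Frad 1.8
```

drive_tool:
  commands: [0.18,-0.24,0,0,0,0,1]

```text
time: 17.18
tool_pos: [0.516, 0.0564, 0.2829]
ee_rot: [[-0.838, 0.546, 0.01], [0.546, 0.838, 0.004], [-0.006, 0.009, -1.0]]
force: [8.9, 4.7, -1.0]
opening: 0.0189
grip_force: 39.1
```

```bash
python3 -c "
from h import *
tr()"
```

```text
phi -1.368 r 0.0598  Ftan -9.6 Frad -2.8
```

The screw stiffened by about 2.7 N over the 6.9 N baseline, so the hold is about 50–75 N. Release and rise.

drive_tool:
  commands: [0,0,0,0,0,0,1,0,0,0,0,0,0,0.3,0,0,0,0,0,0,-0.2,0,0,0,0,0,0,-1,0,0,0,0,0,0,-1,0,0,0,0,0,0,-1,0,0,0,0,0,0,-1,0,0,-0.6,0,0,0,-1,0,0,-0.7,0,0,0,-1,0,0,-0.7,0,0,0,-1,0,0,-0.7,0,0,0,-1,0,0,-0.7,0,0,0,-1,0,0,-0.7,0,0,0,-1,0,0,-0.7,0,0,0,-1,0,0,0,0,0,0,-1]

```text
time: 18.43
tool_pos: [0.5129, 0.0549, 0.3805]
ee_rot: [[-0.838, 0.546, 0.005], [0.546, 0.838, 0.001], [-0.004, 0.003, -1.0]]
force: [-0.3, 0.1, -0.5]
opening: 0.0853
grip_force: 0.0
```

```bash
python3 - <<'E'
from h import *
st()
b=ctrl.snapshot("side")
for n in("grip_mid","fold_hinge"):
  for r in ctrl.spot_point(n,"side")[:1]: print(n,r["p"],r["at"],atz("side",r["at"],.277 if n[0]=="g" else .232))
hs=cv2.cvtColor(b,cv2.COLOR_BGR2HSV);m=((hs[...,0]<8)|(hs[...,0]>172))&(hs[...,1]>150)&(hs[...,2]>60)
k=np.zeros_like(m);k[150:205,205:245]=1;ys,xs=np.where(m&k)
P=np.c_[xs,ys].astype(float);print(len(P),P.mean(0),P.min(0),P.max(0),atz("side",P.mean(0),.276))
i=cv2.imread("pics/side.png")
f=lambda im:cv2.resize(im[145:265,175:265],None,fx=4.4,fy=4.4,interpolation=2)
cv2.imwrite("pics/c5.png",np.hstack([f(i),f(b)]))
E
```

```text
18.4333 [0.513 0.055 0.38 ] 
 [[-0.838  0.546  0.005]
 [ 0.546  0.838  0.001]
 [-0.004  0.003 -1.   ]] [0.107 0.258 0.367 1.675 0.    0.684] F [-0.289  0.08  -0.456] 0.08528778480309979 0.0
grip_mid 0.65 [233.9, 162.1] [0.505 0.054 0.277]
fold_hinge 0.57 [232.7, 174.5] [0.51  0.054 0.232]
114 [230.5   161.667] [228. 152.] [233. 171.] [0.514 0.058 0.276]
```

View pics/c5.png

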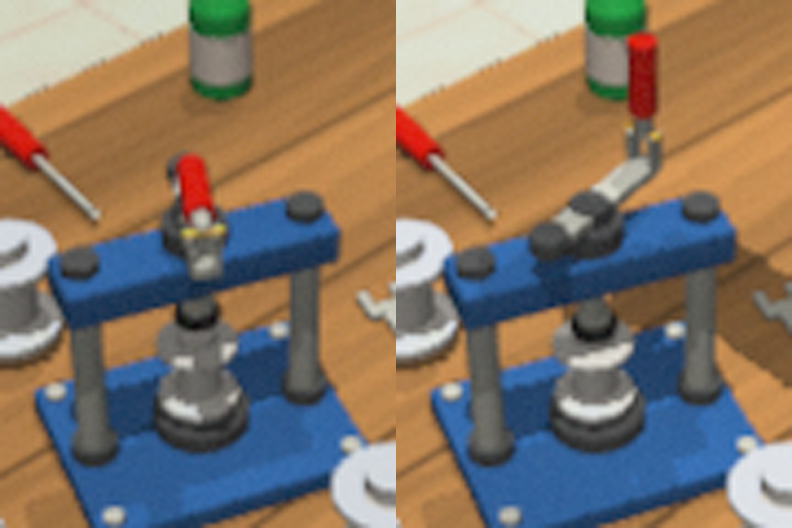

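The right half of the crop shows the grip upright at (643,75) and the pad down on the hub at (592,330), with the hub still standing in place. The gripper is clear, so I'm handing in.

```bash
python3 -c "
from h import *
print(ctrl.close_job())"
```

```text
the job is handed in; nothing more can be done
None
```

I handed the job in with the silver hub clamped under the pad at roughly 50–75 N, estimated from a 2.7 N rise in grip force. The grip is upright and the gripper is clear, but the hand-in returned no verdict.

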